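# Fish the fallen glass filter out of the gap beside the vacuum pump

### The job

The microscope's blue glass filter has fallen to the far end of the narrow gap between the two instrument cases, against the pump. Take the bent rod by its orange handle out of its white rest, press its rubber tip lightly on the filter (the glass cracks at 12 N) and drag it out of the gap's open end, without touching it with the fingers or leaning on the cases. Leave it flat on the bench near the gap's mouth, clear of the cases, hang the rod back in its rest as it was, and leave everything else where it stands.

Things in the scene. Friction and masses are not known exactly. Their poses are not given: they have to be found in the camera images.
- cases: Two fixed instrument cases, cream (110 mm wide) and grey (170 mm), 95 mm high, 150 mm long, with a straight gap 38 mm wide between them, open at the top and at its mouth; its floor is a metal drip plate (see gap_end). Origin: on the bench, middle of the mouth. +y runs into the gap, x across it (cream at -x, grey at +x), z up. The vacuum pump is fixed to their far ends.
- gap_end (a point): Middle of the gap's far end, on the bench, y = 150 mm, at the foot of the pump's wall: 240 mm high, wider than both cases (its 420 mm console is 115 mm farther back), so the gripper cannot stand over it. The drip plate is level, 6 mm above the bench, at this end; somewhere midway it ramps down to the bench over 60 mm towards the mouth (where varies: feel it).
- filter: The fallen filter: blue glass in a brass ring, a flat-topped disc 32 mm in diameter, 7 mm thick, about 45 g, flat on the plate, at most 4 mm from the pump's wall (the rod cannot get behind it). Origin: centre of its underside; z up. Friction below about 0.6. It cracks when the rod presses with more than 12 N; 3 to 7 N drags it. Stiff contact: 1 mm makes 5 N or more.
- rod: Bent rod, about 0.14 kg: upright 8 mm steel shank, at its foot a level toe along the rod's +x, ending in a rubber tip. Origin: on the shank's axis, level with the underside of the tip; z up. Toe's underside at z = 12 mm. Dark plate, 32 x 48 mm (x, y), at z = 125 to 131; above it the orange handle, 24 x 24 mm, faces square to x and y, z = 131 to 191 mm. Starts hanging in its rest.
- rod_tip (a point): Underside of the rod's rubber tip, at x = 70 mm, y = z = 0 in the rod's frame. The tip is 12 mm in diameter with a hemispherical underside; friction about 1.2 on the filter.
- rod_handle (a point): Middle of the rod's orange handle, at z = 161 mm in the rod's frame (30 mm below the handle's top). Grip it firmly, fingers closing along the rod's y, so that the gripper's body stays clear of the pump; under load the rod may turn a little in the fingers.
- stand: The rod's rest: fixed white narrow open-topped box, 135 mm high; pocket 120 mm long (x = -25 to 95 mm) and 28 mm wide (y = -14 to 14), walls 5 mm. The rod hangs upright with its dark plate on the two long rims, its toe in the pocket along +x; rod frame parallel to the rest's, rod origin at x = y = 0, z = 10 mm. Origin: on the bench under the hanging rod's axis; z up.
- oil_bottle: Bystander: small amber oil bottle with black cap, 38 mm wide, 75 mm tall; origin at the centre of its underside. Leave it where it stands.
- lens_can: Bystander: black lens can with a pale lid, 44 mm wide, 60 mm tall; origin at the centre of its underside. Leave it where it stands.
- slide_box: Bystander: blue and white slide box, 100 x 85 x 34 mm; origin at the centre of its underside. Leave it where it stands.
- dish: Bystander: white shallow dish, 90 mm wide, 16 mm tall; origin at the centre of its underside. Leave it where it stands.
- beaker: Bystander: greenish glass beaker, 68 mm wide, 90 mm tall; origin at the centre of its underside. Leave it where it stands.
- stopper: Bystander: red tapered stopper, 38 mm wide, 34 mm tall; origin at the centre of its underside. Leave it where it stands.
- eyepiece: Bystander: dark spare eyepiece, 34 mm wide, 50 mm tall; origin at the centre of its underside. Leave it where it stands.
Things that resemble listed ones, but are neither listed nor needed, are in the scene too. Of the things that look like the rod, the larger one is meant.

How it is judged:
On the way, in this order (a step that is already met when the one before it is completed fails the run):
1. the rod is lifted out of its rest (z of rod in the frame of stand above 0.11 m), for 0.1 s.
2. the rod presses on the filter deep in the gap (contact force between rod and filter above 0.8 N and y of filter in the frame of cases above 0.09 m), for 0.1 s.
3. the filter has come out of the gap onto the open bench (y of filter in the frame of cases between -0.22 and -0.022 m and x of filter in the frame of cases between -0.12 and 0.12 m and z of filter in the frame of cases below 0.006 m and angle between filter's own z axis and vertical below 0.1 rad), for 0.2 s.
At the end, for the whole second after the job is handed in: Filter flat and still on the bench, its centre 22 to 220 mm outside the gap's mouth and within 120 mm of the gap's line; rod released, still and upright (0.1 rad) in its rest, plate on the rims: origin 4 to 16 mm up, within 20 mm along and 12 mm across the pocket of its place (all of step 3 and linear speed of each of filter, rod below 0.02 m/s and z of rod in the frame of stand between 0.004 and 0.016 m and x of rod in the frame of stand between -0.02 and 0.02 m and y of rod in the frame of stand between -0.012 and 0.012 m and angle between rod's own z axis and vertical below 0.1 rad); the robot touches nothing.
It fails at once if the rod presses on the filter with more than 12 N (the glass cracks) (contact force between rod and filter above 12 N).
It fails at once if the fingers touch the filter (contact force between the fingers and filter above 0.3 N).
It fails at once if the rod or the arm leans on the cases or the pump with more than 20 N (contact force between any of rod, the arm, the fingers and cases above 20 N).
It fails at once if a bystander is shifted by more than 25 mm (distance of any of oil_bottle, lens_can, slide_box, dish, beaker, stopper, eyepiece from where it was at the start of the episode above 0.025 m).
It also fails if it takes over 70 s, if anything falls off the work surface, if the arm or the gripper's body presses on something with over 40 N, if the wrist force passes 120 N, or if a joint passes its speed limit or range.

### The arm

A 6-joint arm with a two-finger parallel gripper is mounted at the origin on the work surface. World frame = base frame: x ahead of the robot, y to its left, z up, the work surface at z = 0. Lengths are in m, angles in rad, forces in N, time in s.
With the tool pointing down it reaches from about 0.4 to 0.825 m from the base axis. Payload 7 kg.
Tool frame: the origin (TCP) lies at the very end of the fingers, on their centre line; the grasp point (between the pads) lies hold_point_z behind it (hold_point_z is the distance from the TCP to the grasp point, in m); z points along the fingers, y is the line along which they close (so a half turn about z gives the same grasp; the last joint's range is limited). The gripper opens to 88 mm and grips with 3 to 60 N. Pads are 19 mm wide; open, the fingers measure 130 mm over their backs; the gripper's body (78 mm by 193 mm) begins 47 mm behind the grasp point.
Start: joints at [1.631, 0.359, 0.012, 0, -1.224, -0.288], TCP at [0.152, 0.658, 0.202] pointing down, gripper open.
Joint ranges: [-3.07, 3.07], [-1.43, 2.12], [-1.02, 1.25], [-3.03, 1.67], [-3.05, -0], [-3.03, 3.03]. Speed limits (rad/s): [2.39, 2.39, 3.01, 3.14, 3.14, 3.14].

### API

Orientations are given as a unit quaternion [w, x, y, z].
In Python, from plant import * gives the robot as it stands.
- The arm moves only by the tool jog_arm, never from a script. Its argument "steps" is a list of rows, each a list of 3 entries, a list of its own where there are three numbers: the shift along the tool's x, y, z in mm, then the turn, a rotation vector about the tool's x, y, z in degrees, then the closure, from -1 (fully open) to 1 (shut). In form: [[[dx, dy, dz], [wx, wy, wz], hand], ...]. A call has 1 to 5 rows; each row is the pose to reach, as a shift and turn from the pose commanded when the call began, along the tool's axes at that moment; what a row does not reach only later rows make up. A row lasts 1/8 s, in which the tool goes at most 62.5 mm and 10.7 degrees, less where a joint would pass 70% of its speed; a pose out of reach is approached as far as the arm can. A call with a gripper value outside its range is refused whole. The fingers move at their own pace and stop on an object; "grip_force" is the grip in N (left out, the last holds). Time passes only in rows, so rows that repeat a pose let the fingers close. It gives the time, the measured TCP pose, the force, the opening and the grip force at its end, in the units of the state.
- get_obs(): the state, without advancing time (a new reading comes with each control period).
- camera(name): name is "side" or "top" or "wrist"; returns a dict with "pixels" (384x512x3 uint8, blue, green, red), "mtx" (3x3 intrinsics, pixels), "rvec" (rotation vector, rad) and "tvec" (3), from world to camera coordinates, as OpenCV has them; the wrist camera has in their place "tool_from_camera" (4x4, takes a point from camera to tool coordinates, whose origin is the TCP and whose axes are the flange's). Camera axes: x right, y down, z forward; pixel columns grow to the right and rows downward; lengths in m; the calibration is good to about 2 mm. A picture is of the moment at which its call begins: read the wrist's pose just before it. There is no depth.
- finish_job(): hands the job in; it is judged then, once.
Trained networks look in a picture, given as the dict that the camera call returned (one of the last four; its "shot" number tells which), for a name from the list of things; names that differ only in an ending like _2 or _b are one class to them, and where a whole thing is asked for, a point or a joint stands for the part that bears it (a point fixed in the world has none). Each returns a list of dicts, best first, with "score" (0 to 1); they miss things now and then, are a little off and sometimes report something else, mostly with a low value. They report only what shows in the picture. A call takes as long as a camera call. They do not tell look-alikes from the thing itself.
- masks_of(query, picture): "pixels" (384x512 bool, what is visible of it) and "at" ([column, row] in pixels, amid what is visible of it).
The state is a dict: "clock": time; "joint_pos": joint angles; "dq": joint speeds; "joint_efforts": joint torques, N m; "eef_pos": TCP position; "ee_rot": TCP orientation; "wrist_force": force on the tool from outside, world axes, zero at the start; "moment": the same for the moment, N m; "grip_width": finger opening in m; "gripper_force": force on a finger pad.
Only numpy, scipy, OpenCV 4.12 (cv2) and the standard library are available. Lean on these libraries where they do the work, as an engineer would, in place of code of your own. Each camera call takes 0.05 s, during which the arm holds its last target. There are 200 camera calls.

## Working session

There is one attempt and no reset: what is moved stays moved. The work goes in short steps, Python scripts to look and compute and a tool call to move; the robot and the scene stay as the last step left them, time stands still between calls to the robot, and variables do not carry over. Pictures are saved under pics/ and viewed, at most 10 in all, crops included, and the job is handed in when it is done.

Besides the shell and the picture viewer there is one more tool, called after "Call:" by a JSON object that holds its "fn" and its "kwargs". jog_arm: Moves the arm, as the interface text tells. Its arguments: {"type":"object","properties":{"steps":{"type":"array","items":{"type":"array"}},"grip_force":{"type":"number"}},"required":["steps"]}

```bash
ls; mkdir -p pics; python3 - <<'E'
from plant import *
import cv2,numpy as np
o=get_obs();print({k:np.round(v,3) if not isinstance(v,dict) else v for k,v in o.items()})
ims=[]
for n in("top","side"):
    c=camera(n);ims.append(c["pixels"]);cv2.imwrite(f"pics/{n}0.png",cv2.resize(c["pixels"],(800,600),interpolation=cv2.INTER_CUBIC))
    R=cv2.Rodrigues(np.array(c["rvec"]))[0];print(n,np.round(c["mtx"],1).tolist(),(-R.T@np.array(c["tvec"]).ravel()).round(3),R.round(3).tolist())
    for q in["cases","filter","rod","rod_handle","stand"]:
        print(q,[(np.round(m["at"]).tolist(),round(m["score"],2),int(m["pixels"].sum())) for m in masks_of(q,c)][:4])
E
```

```text
pics
{'clock': np.float64(0.0), 'joint_pos': array([ 1.631,  0.359,  0.011, -0.   , -1.224, -0.288]), 'dq': array([-0.   , -0.001,  0.001, -0.001, -0.   , -0.   ]), 'joint_efforts': array([ 0.0000e+00, -5.8270e+01,  2.9307e+01,  6.9970e+00,  7.0000e-03,
       -0.0000e+00]), 'eef_pos': array([0.152, 0.657, 0.201]), 'ee_rot': array([ 0.001,  0.994, -0.114, -0.   ]), 'wrist_force': array([-0.19 , -0.425,  0.361]), 'moment': array([ 0.028,  0.009, -0.007]), 'gripper_force': np.float64(0.0), 'grip_width': np.float64(0.087)}
top [[394.1, 0.0, 252.7], [0.0, 394.1, 190.8], [0.0, 0.0, 1.0]] [ 0.514 -0.131  1.001] [[0.008, -1.0, 0.002], [-0.997, -0.008, -0.079], [0.079, -0.001, -0.997]]
cases [([81.0, 215.0], 0.75, 33923)]
filter [([140.0, 227.0], 0.68, 112), ([247.0, 110.0], 0.67, 744)]
rod [([403.0, 243.0], 0.82, 272)]
rod_handle [([336.0, 212.0], 0.91, 462), ([407.0, 242.0], 0.86, 217), ([331.0, 146.0], 0.58, 1410)]
stand [([338.0, 212.0], 0.75, 441), ([306.0, 208.0], 0.66, 1370)]
side [[348.2, 0.0, 258.4], [0.0, 348.2, 184.2], [0.0, 0.0, 1.0]] [ 0.191 -0.609  0.67 ] [[0.796, -0.605, 0.004], [-0.412, -0.545, -0.73], [0.444, 0.58, -0.683]]
cases [([161.0, 98.0], 0.76, 27458)]
filter []
rod [([311.0, 222.0], 0.82, 629), ([346.0, 358.0], 0.74, 581)]
rod_handle [([314.0, 222.0], 0.84, 626), ([348.0, 358.0], 0.68, 544)]
stand [([299.0, 247.0], 0.78, 2947)]
```

View pics/top0.png

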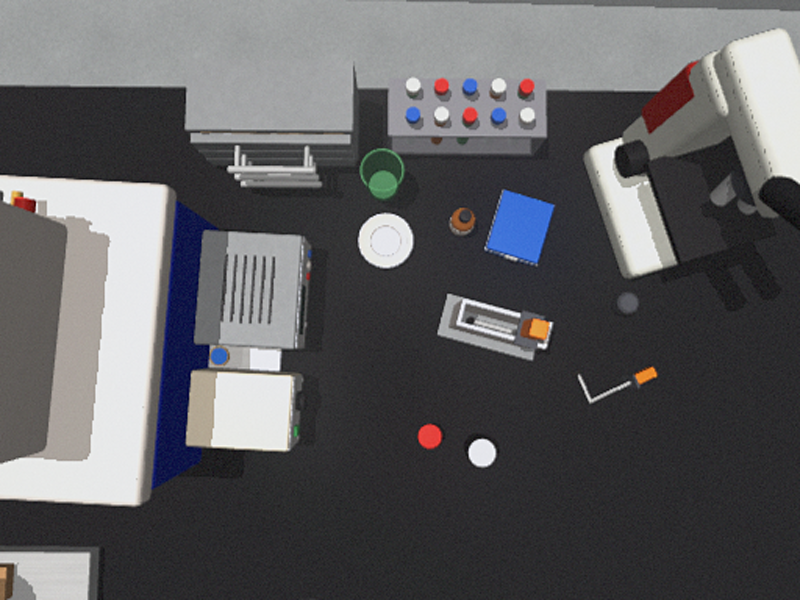

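View pics/side0.png

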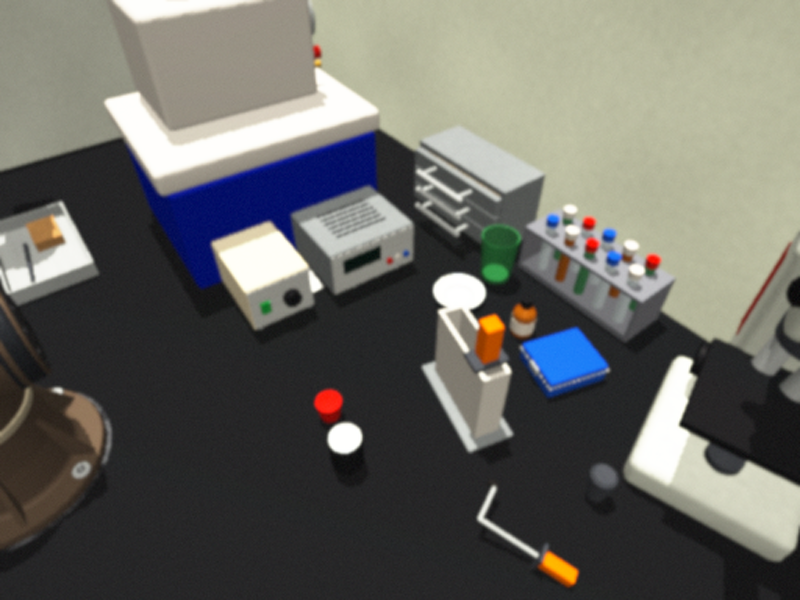

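Top picture: the filter is at raw (140,227), in the gap between grey and cream. There are two rod candidates. One is the rod hanging in the white rest, with its handle at raw (344,210). The other is a small hex-key-like rod lying on the bench at raw (407,242). The one in the rest is larger and fits the description. I'll confirm it in a crop.

```bash
cat > h.py <<'E'
from plant import *
import cv2,numpy as np
from scipy.spatial.transform import Rotation as Ro
def ray(c,uv,z):
    R=cv2.Rodrigues(np.array(c["rvec"]))[0];t=np.array(c["tvec"]).ravel();C=-R.T@t
    d=R.T@np.linalg.inv(c["mtx"])@np.array([uv[0],uv[1],1.]);return C+d*(z-C[2])/d[2]
def proj(c,P): return cv2.projectPoints(np.array(P,float).reshape(-1,3),np.array(c["rvec"]),np.array(c["tvec"]),np.array(c["mtx"]),None)[0].reshape(-1,2)
E
python3 - <<'E'
from h import *
c=camera("top");p=c["pixels"]
a=cv2.resize(p[180:240,270:370],(800,480),interpolation=cv2.INTER_CUBIC)
cv2.imwrite("pics/stand.png",a)
b=cv2.resize(p[140:300,110:210],(375,600),interpolation=cv2.INTER_CUBIC);cv2.imwrite("pics/gap.png",b)
hsv=cv2.cvtColor(p,cv2.COLOR_BGR2HSV)
o=cv2.inRange(hsv,(5,150,120),(22,255,255)); o[:, :320]=0;o[:,360:]=0;o[:190]=0;o[225:]=0
ys,xs=np.nonzero(o);print("orange",xs.min(),xs.max(),ys.min(),ys.max(),xs.mean(),ys.mean(),len(xs))
top=cv2.inRange(hsv,(5,150,225),(22,255,255))&o
ys,xs=np.nonzero(top);print("bright",len(xs),cv2.minAreaRect(np.stack([xs,ys],1).astype(np.float32)))
b=cv2.inRange(hsv,(95,120,60),(118,255,255));b[:,:125]=0;b[:,155:]=0;b[:215]=0;b[240:]=0
ys,xs=np.nonzero(b);print("filter",len(xs),xs.mean(),ys.mean(),ray(c,(xs.mean(),ys.mean()),.013))
E
```

```text
orange 333 350 204 216 342.56140350877195 209.98830409356725 171
bright 108 ((344.5882568359375, 210.14707946777344), (10.429031372070312, 10.186494827270508), 14.03624439239502)
filter 173 133.79768786127167 227.67630057803467 [0.49724989 0.1637727  0.013     ]
```

View pics/stand.png

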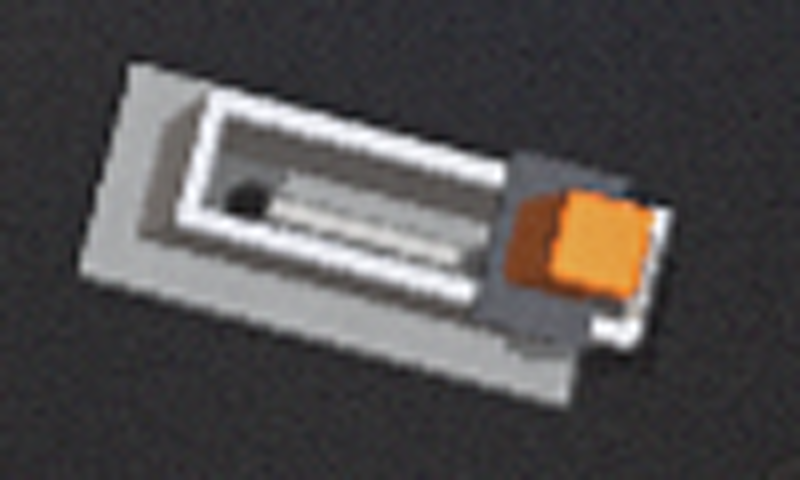

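View pics/gap.png

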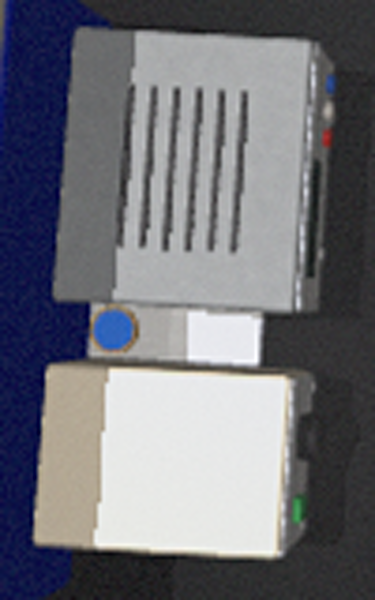

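The rod in the rest is confirmed: handle at crop (600,245), dark plate, and black tip at the toe's end (248,200). The gap crop shows the filter at (114,329), with the grey gap edge running (53,300)–(297,311) and the cream edge (48,366)–(290,376).

```bash
python3 - <<'E'
from h import *
c=camera("top")
r=lambda u,v,z:ray(c,(u-.5+.0,v-.5),z)
g=lambda u,v,z=.095:ray(c,(u/3.75+110-.37,v/3.75+140-.37),z)
s=lambda u,v,z=.135:ray(c,(u/8+270-.44,v/8+180-.44),z)
gf,gm,cf,cm,co,go=[g(*x)[:2] for x in[(53,300),(297,311),(48,366),(290,376),(277,555),(312,40)]]
n=np.linalg.norm
print("len",n(gf-gm),n(cf-cm),"gap",n(gm-cm),n(gf-cf),"w",n(co-cm),n(go-gm))
for a,b in((gf,gm),(cf,cm)):print("dir",np.degrees(np.arctan2(*(a-b)[::-1])))
m=co-go;print("mouthdir(perp)",np.degrees(np.arctan2(*m[::-1]))+180, "mouth mid",(gm+cm)/2,"end",(gf+cf)/2)
print("filter",g(114,329,.013))
TL,BL,BR,TR=[s(*x)[:2] for x in[(210,90),(180,222),(632,350),(672,208)]]
print("stand",n(TL-TR),n(BL-BR),n(TL-BL),n(TR-BR),[np.degrees(np.arctan2(*(a-b)[::-1])) for a,b in((TL,TR),(BL,BR))])
cen=(TL+BL+BR+TR)/4;print("center",cen)
d=(TL-TR+BL-BR);d/=n(d);print("origin",cen-d*.035, "handle top",ray(c,(344.6,210.1),.201), s(602,246,.201),"tip",s(250,200,.016))
E
```

```text
len 0.14931553152103783 0.1475440055195303 gap 0.03962694104753997 0.040139041129384156 w 0.10743782945244065 0.16759894133083728
dir 87.86207657463511
dir 88.08002850571786
mouthdir(perp) 357.2722574716164 mouth mid [0.49151163 0.01538155] end [0.49676838 0.16371793]
filter [0.49814492 0.14825231 0.013     ]
stand 0.13084177307700373 0.12842206301796943 0.03736730817557087 0.040634291960570015 [np.float64(76.04366115457474), np.float64(74.59856498282579)]
center [ 0.54829923 -0.2856879 ]
origin [ 0.53943416 -0.31954658] handle top [ 0.53916862 -0.31880361  0.201     ] [ 0.53874598 -0.31922536  0.201     ] tip [ 0.55801354 -0.25280374  0.016     ]
```

```bash
cat >> h.py <<'E'
def shift(p,yaw,frm=None):
    "tool shift (mm) and turn (deg) from current/measured pose to world TCP p with tool pointing down, tool-x at yaw deg"
    o=get_obs();q=np.roll(o["ee_rot"],-1);R=Ro.from_quat(q);P=o["eef_pos"]
    a=np.radians(yaw);T=Ro.from_matrix(np.array([[np.cos(a),np.sin(a),0],[np.sin(a),-np.cos(a),0],[0,0,-1]]))
    return (R.inv().apply(np.array(p)-P)*1000).round(1),(R.inv()*T).as_rotvec(degrees=True).round(2)
E
python3 - <<'E'
import plant;from h import *
print([n for n in dir(plant) if n[0]!='_'])
print(getattr(plant,'hold_point_z',None), {k:v for k,v in get_obs().items() if 'hold' in k})
print(shift([.1,.45,.5],-13.1),shift([.42,.2,.5],-60),shift([.539,-.319,.3],-104.7))
c=camera("top")
for n,uv,z in(("pump corner",(90,323),.24),("pump far",(108,118),.24),("console near",(27,307),.42),("console c",(42,140),.42)):print(n,ray(c,uv,z))
E
```

```text
['PlanningError', 'camera', 'finish_job', 'get_obs', 'hold_point_z', 'masks_of']
0.0188 {}
(array([  -4.2,  214. , -298. ]), array([-0.01,  0.  ,  0.05])) (array([ 364. ,  385.3, -298. ]), array([-0.000e+00,  1.000e-02,  4.695e+01])) (array([597.1, 864. , -98.1]), array([-0.000e+00,  1.000e-02,  9.165e+01]))
pump corner [0.32147989 0.17299449 0.24      ]
pump far [0.71521383 0.15340559 0.24      ]
console near [0.388922   0.19289574 0.42      ]
console c [0.63339414 0.18337098 0.42      ]
```

Call:
{"fn": "jog_arm", "kwargs": {"steps": [[[0,60,-60],[0,0,0],-1],[[0,110,-120],[0,0,0],-1],[[0,160,-180],[0,0,0],-1],[[0,210,-240],[0,0,0],-1],[[0,214,-300],[0,0,0],-1]]}}

```text
clock: 1.38
eef_pos: [0.1093, 0.47, 0.4484]
ee_rot: [-0.0, 0.994, -0.114, -0.0]
wrist_force: [0.4, 1.8, 0.3]
grip_width: 0.0876
gripper_force: 0.0
```

Call:
{"fn": "jog_arm", "kwargs": {"steps": [[[55,20,0],[0,0,10],-1],[[110,45,0],[0,0,20],-1],[[165,70,0],[0,0,30],-1],[[220,98,0],[0,0,40],-1],[[260,130,0],[0,0,50],-1]]}}

```text
clock: 2.0
eef_pos: [0.3347, 0.2852, 0.4465]
ee_rot: [-0.0, 0.851, -0.526, 0.0]
wrist_force: [0.1, -0.0, -0.2]
grip_width: 0.0878
gripper_force: 0.0
```

```bash
python3 - <<'E'
from h import *
print(get_obs()["eef_pos"],get_obs()["joint_pos"].round(2));print(shift([.42,.1,.5],-85),shift([.5,-.15,.4],-104.7),shift([.539,-.319,.26],-104.7))
E
```

```text
[0.33470578 0.28520878 0.44652355] [ 1.16 -0.11  0.    0.   -1.68 -0.69]
(array([203.8,   6.6, -53.5]), array([-1.000e-02,  1.000e-02,  2.158e+01])) (array([463.2,  47. ,  46.5]), array([-1.000e-02,  1.000e-02,  4.128e+01])) (array([631.8,  87.7, 186.4]), array([-1.000e-02,  1.000e-02,  4.128e+01]))
```

Call:
{"fn": "jog_arm", "kwargs": {"steps": [[[60,0,0],[0,0,7],-1],[[120,0,0],[0,0,14],-1],[[180,10,0],[0,0,21],-1],[[240,15,0],[0,0,28],-1],[[300,20,0],[0,0,35],-1]]}}

```text
clock: 2.62
eef_pos: [0.4517, 0.0083, 0.447]
ee_rot: [0.001, -0.654, 0.756, -0.0]
wrist_force: [1.1, 0.6, 0.2]
grip_width: 0.0877
gripper_force: 0.0
```

```bash
python3 - <<'E'
from h import *
print(get_obs()["eef_pos"],get_obs()["joint_pos"].round(2));print(shift([.5,-.15,.4],-104.7),shift([.539,-.319,.26],-104.7))
E
```

```text
[0.45166798 0.00833131 0.44699468] [ 0.46 -0.09  0.02 -0.   -1.68 -0.6 ]
(array([149.8, -70.5,  46.9]), array([-0.07,  0.06,  6.43])) (array([ 311.5, -133.3,  186.9]), array([-0.07,  0.06,  6.43]))
```

Call:
{"fn": "jog_arm", "kwargs": {"steps": [[[55,-23,0],[0,0,3],-1],[[110,-47,30],[0,0,6],-1],[[165,-71,60],[0,0,6.4],-1],[[220,-95,90],[0,0,6.4],-1],[[265,-114,115],[0,0,6.4],-1]]}}

```text
clock: 3.25
eef_pos: [0.5261, -0.2647, 0.3336]
ee_rot: [0.0, -0.613, 0.79, -0.0]
wrist_force: [1.2, 0.8, 0.7]
grip_width: 0.0878
gripper_force: 0.0
```

Call:
{"fn": "jog_arm", "kwargs": {"steps": [[[40,-15,30],[0,0,0],-1],[[40,-15,50],[0,0,0],-1],[[40,-15,50],[0,0,0],-1]]}}

```text
clock: 3.62
eef_pos: [0.5294, -0.3054, 0.2824]
ee_rot: [-0.001, -0.612, 0.791, 0.002]
wrist_force: [-0.4, 1.1, 0.7]
grip_width: 0.0875
gripper_force: 0.0
```

```bash
python3 - <<'E'
from h import *
print(get_obs()["eef_pos"],get_obs()["joint_pos"].round(2));print(shift([.539,-.319,.26],-104.7),shift([.539,-.319,.152],-104.7))
o=get_obs();c=camera("wrist");cv2.imwrite("pics/w1.png",c["pixels"])
M=np.array(c["tool_from_camera"]);R=Ro.from_quat(np.roll(o["ee_rot"],-1))
C=R.apply(M[:3,3])+o["eef_pos"];p=c["pixels"]
hsv=cv2.cvtColor(p,cv2.COLOR_BGR2HSV);m=cv2.inRange(hsv,(5,150,120),(22,255,255));n,l,s,ce=cv2.connectedComponentsWithStats(m)
i=1+np.argmax(s[1:,4]);print(s[i],ce[i])
ms=(l==i)&(hsv[...,2]>225);ys,xs=np.nonzero(ms);r=cv2.minAreaRect(np.stack([xs,ys],1).astype(np.float32));print(r)
for uv in [r[0]]+list(cv2.boxPoints(r)):
    d=R.apply(M[:3,:3]@np.linalg.inv(c["mtx"])@np.array([*uv,1.]));print((C+d*(.201-C[2])/d[2]).round(4))
E
```

```text
[ 0.5294126  -0.30541224  0.2823749 ] [-0.2   0.22 -0.   -0.   -1.35 -0.05]
(array([ 10.8, -12.8,  22.3]), array([0.21, 0.01, 0.18])) (array([ 10.8, -13.2, 130.3]), array([0.21, 0.01, 0.18]))
[ 326  295  186   13 1373] [434.96722505 301.50182083]
((0.0, 0.0), (0.0, 0.0), 0.0)
[ 0.6953 -0.5111  0.201 ]
[ 0.6953 -0.5111  0.201 ]
[ 0.6953 -0.5111  0.201 ]
[ 0.6953 -0.5111  0.201 ]
[ 0.6953 -0.5111  0.201 ]
```

View pics/w1.png

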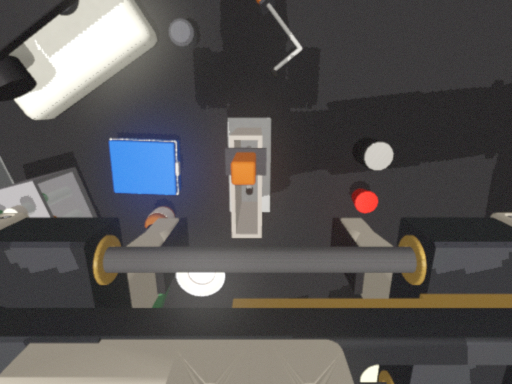

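The wrist picture shows the rest with the orange handle at (244,168) and the toe pointing down the image. I'll locate the handle from there.

```bash
python3 - <<'E'
from h import *
o=get_obs();c=camera("wrist");p=c["pixels"]
M=np.array(c["tool_from_camera"]);R=Ro.from_quat(np.roll(o["ee_rot"],-1));C=R.apply(M[:3,3])+o["eef_pos"]
print(M.round(3).tolist(),C.round(3))
hsv=cv2.cvtColor(p,cv2.COLOR_BGR2HSV);s=hsv[145:195,225:265]
m=cv2.inRange(s,(3,150,60),(25,255,255))>0;ys,xs=np.nonzero(m);print(xs.min()+225,xs.max()+225,ys.min()+145,ys.max()+145)
print(hsv[148:192:2,244,2],hsv[165,226:262:2,2])
for z,uv in((.201,(244,160)),(.201,(244,168)),(.201,(244,176))):
    d=R.apply(M[:3,:3]@np.linalg.inv(c["mtx"])@np.array([*uv,1.]));print(uv,(C+d*(z-C[2])/d[2]).round(4))
E
```

```text
[[-0.0, -0.962, -0.275, 0.074], [1.0, -0.0, -0.0, -0.0], [0.0, -0.275, 0.962, -0.182], [0.0, 0.0, 0.0, 1.0]] [ 0.512 -0.377  0.467]
232 256 152 183
[102 106 159 163 162 165 175 222 234 232 232 232 231 231 230 228 227 221
 166 150 152 155] [ 88 103 104 177 228 233 234 233 234 233 233 234 234 234 221 164 100 101]
(244, 160) [ 0.5387 -0.3329  0.201 ]
(244, 168) [ 0.5407 -0.3253  0.201 ]
(244, 176) [ 0.5428 -0.3177  0.201 ]
```

Call:
{"fn": "jog_arm", "kwargs": {"steps": [[[11,-14,20],[0,0,0],-1],[[11,-14,60],[0,0,0],-1],[[11,-14,100],[0,0,0],-1],[[11,-14,130],[0,0,0],-1],[[11,-14,130],[0,0,0],-1]]}}

```text
clock: 4.35
eef_pos: [0.5403, -0.3187, 0.152]
ee_rot: [-0.001, -0.613, 0.79, 0.002]
wrist_force: [-0.6, 0.1, 0.7]
grip_width: 0.0879
gripper_force: 0.0
```

```bash
python3 - <<'E'
from h import *
o=get_obs();print(o["wrist_force"],o["moment"]);print(shift([.5405,-.320,.152],-104.7))
E
```

```text
[-0.61915299  0.14193991  0.70309188] [ 0.10237189 -0.05276002 -0.00968892]
(array([ 1.2, -0.5,  0. ]), array([0.24, 0.02, 0.28]))
```

Call:
{"fn": "jog_arm", "kwargs": {"steps": [[[0,0,0],[0,0,0],1],[[0,0,0],[0,0,0],1],[[0,0,0],[0,0,0],1],[[0,0,0],[0,0,0],1],[[0,0,0],[0,0,0],1]], "grip_force": 50}}

```text
clock: 4.97
eef_pos: [0.5412, -0.3194, 0.1545]
ee_rot: [0.0, -0.613, 0.79, -0.0]
wrist_force: [0.1, 0.1, -0.3]
grip_width: 0.0437
gripper_force: 0.0
```

Call:
{"fn": "jog_arm", "kwargs": {"steps": [[[0,0,0],[0,0,0],1],[[0,0,0],[0,0,0],1]]}}

```text
clock: 5.22
eef_pos: [0.5413, -0.3194, 0.1543]
ee_rot: [0.0, -0.613, 0.79, -0.0]
wrist_force: [-1.9, 0.8, 1.0]
grip_width: 0.0238
gripper_force: 50.0
```

Call:
{"fn": "jog_arm", "kwargs": {"steps": [[[0,0,-30],[0,0,0],1],[[0,0,-65],[0,0,0],1],[[0,0,-100],[0,0,0],1],[[0,0,-135],[0,0,0],1],[[0,0,-165],[0,0,0],1]]}}

```text
clock: 5.85
eef_pos: [0.5412, -0.3193, 0.3205]
ee_rot: [0.0, -0.613, 0.79, -0.0]
wrist_force: [0.5, -0.2, -2.0]
grip_width: 0.0237
gripper_force: 49.9
```

Call:
{"fn": "jog_arm", "kwargs": {"steps": [[[0,0,0],[0,0,0],1],[[0,0,0],[0,0,0],1]]}}

```text
clock: 6.1
eef_pos: [0.5409, -0.319, 0.3182]
ee_rot: [-0.0, -0.613, 0.79, 0.001]
wrist_force: [0.2, 0.6, -2.2]
grip_width: 0.0234
gripper_force: 49.9
```

```bash
cat >> h.py <<'E'
E0=np.array([.4915,.0154]);YAW=87.9   # cases frame
def c2w(x,y): a=np.radians(YAW);u=np.array([np.cos(a),np.sin(a)]);v=np.array([np.sin(a),-np.cos(a)]);return E0+u*y+v*x
def w2c(p): a=np.radians(YAW);u=np.array([np.cos(a),np.sin(a)]);v=np.array([np.sin(a),-np.cos(a)]);d=np.array(p[:2])-E0;return d@v,d@u
E
python3 - <<'E'
from h import *
o=get_obs();print(o["eef_pos"],o["wrist_force"],o["moment"]);print(w2c([.498,.1483]))
c=camera("top");cv2.imwrite("pics/lift.png",cv2.resize(c["pixels"][130:290,220:400],(720,640))[:600])
t=c2w(1,132-1000*0 and 0);a=c2w(.001,.132-.070);print(a,shift([*a,.33],YAW-180))
a2=c2w(0,-.08);print(a2,shift([*a2,.315],YAW-180))
E
```

```text
[ 0.54087108 -0.31895765  0.3182015 ] [ 0.23782317  0.61116876 -2.24695178] [ 0.05947403 -0.02747468  0.03690123]
(np.float64(0.001625685672459943), np.float64(0.13304892763977602))
[0.49477124 0.07732172] (array([-372.3,  143.4,  -11.7]), array([  0.12,   0.04, -12.36]))
[ 0.4885685  -0.06454627] (array([-233.3,  114. ,    3.2]), array([  0.12,   0.04, -12.36]))
```

View pics/lift.png

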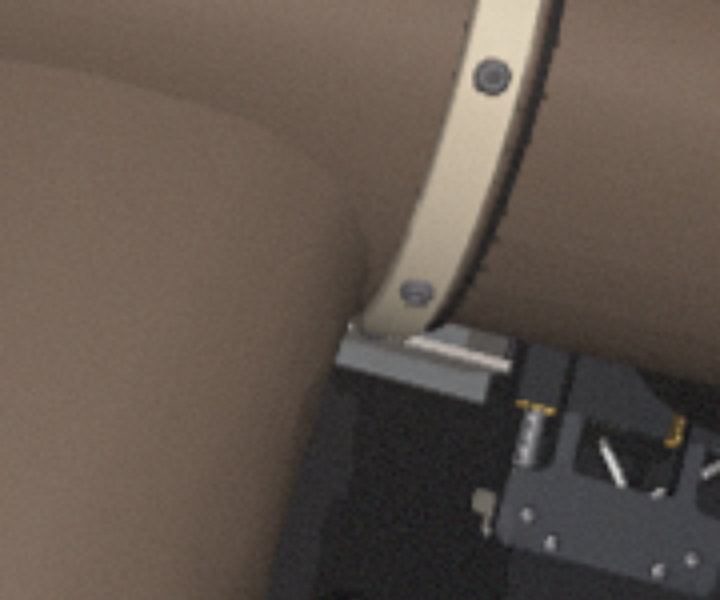

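Call:
{"fn": "jog_arm", "kwargs": {"steps": [[[-50,20,-10],[0,0,-3],1],[[-100,40,-10],[0,0,-6],1],[[-150,60,-10],[0,0,-9],1],[[-200,80,-10],[0,0,-12.4],1],[[-250,100,-10],[0,0,-12.4],1]]}}

```text
clock: 6.78
eef_pos: [0.5058, -0.0507, 0.3281]
ee_rot: [-0.001, -0.695, 0.719, 0.001]
wrist_force: [1.2, 0.7, -0.8]
grip_width: 0.0237
gripper_force: 49.9
```

Call:
{"fn": "jog_arm", "kwargs": {"steps": [[[0,0,0],[0,0,0],1],[[0,0,0],[0,0,0],1]]}}

```text
clock: 7.02
eef_pos: [0.5065, -0.0521, 0.3285]
ee_rot: [-0.001, -0.695, 0.719, 0.0]
wrist_force: [0.4, -0.5, -0.9]
grip_width: 0.0236
gripper_force: 49.9
```

```bash
python3 - <<'E'
from h import *
o=get_obs();print(o["eef_pos"],o["wrist_force"],o["joint_pos"].round(3));
c=camera("side");cv2.imwrite("pics/s1.png",cv2.resize(c["pixels"],(800,600),interpolation=cv2.INTER_CUBIC))
for q in("rod","rod_tip"):print(q,[(m["at"],round(m["score"],2)) for m in masks_of(q,c)][:3])
w=c2w(0,-.08);a=np.radians(YAW);u=np.array([np.cos(a),np.sin(a)])
p=o["eef_pos"];q=p[:2]+.07*u;print("pred tip px",proj(c,[*q,p[2]-.1443]), "handle",proj(c,[p[0],p[1],p[2]+.0188]),"toe corner",proj(c,[p[0],p[1],p[2]-.1443+.016]))
a=c2w(.001,.062);print(shift([*a,.33],YAW-180))
E
```

```text
[ 0.50649685 -0.05210973  0.32852598] [ 0.36253244 -0.48552623 -0.94717127] [ 0.284  0.023 -0.127 -0.    -1.423 -0.318]
rod [([216.4, 98.4], 0.83), ([346.5, 354.5], 0.78)]
rod_tip [([352.3, 364.0], 0.97), ([218.3, 97.6], 0.62)]
pred tip px [[205.14319558 135.05256322]] handle [[214.02684099  83.37170055]] toe corner [[219.48968659 143.97663993]]
(array([-130. ,   16.8,   -1.3]), array([ 0.06, -0.02, -0.03]))
```

View pics/s1.png

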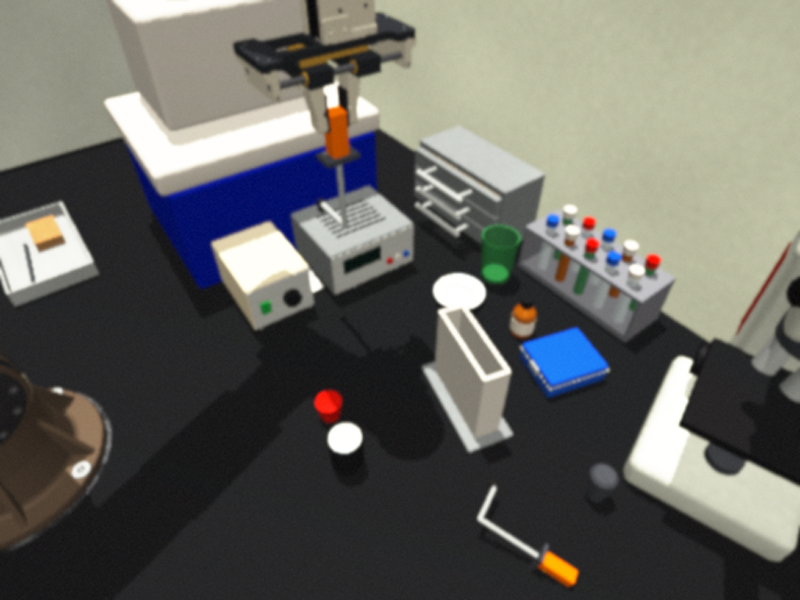

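Call:
{"fn": "jog_arm", "kwargs": {"steps": [[[-45,6,0],[0,0,0],1],[[-90,12,0],[0,0,0],1],[[-130,17,0],[0,0,0],1],[[-130,17,0],[0,0,0],1],[[-130,17,40],[0,0,0],1]]}}

```text
clock: 7.8
eef_pos: [0.4965, 0.0782, 0.2912]
ee_rot: [0.002, -0.694, 0.72, -0.001]
wrist_force: [1.2, 0.2, -1.9]
grip_width: 0.0237
gripper_force: 49.9
```

Call:
{"fn": "jog_arm", "kwargs": {"steps": [[[0,0,0],[0,0,0],1],[[0,0,0],[0,0,0],1]]}}

```text
clock: 8.05
eef_pos: [0.4952, 0.0773, 0.2904]
ee_rot: [0.0, -0.694, 0.72, -0.001]
wrist_force: [-0.5, -0.1, -1.1]
grip_width: 0.0237
gripper_force: 49.9
```

```bash
python3 - <<'E'
from h import *
o=get_obs();print(o["eef_pos"],o["wrist_force"],o["joint_efforts"].round(1),w2c(o["eef_pos"]))
a=c2w(.001,.061);print(shift([*a,.18],YAW-180))
c=camera("top");b=cv2.resize(c["pixels"][170:290,110:230],(600,600),interpolation=cv2.INTER_CUBIC);cv2.imwrite("pics/t2.png",b)
E
```

```text
[0.49522368 0.07733049 0.29043688] [-0.45023106 -0.12622308 -1.06352069] [  0.  -31.3  29.7   7.2  -0.    0. ] (np.float64(0.001451818536613931), np.float64(0.062025343490015566))
(array([  1. ,   0.6, 110.4]), array([-0.06, -0.03, -0.02]))
```

Call:
{"fn": "jog_arm", "kwargs": {"steps": [[[1,0,30],[0,0,0],1],[[1,0,60],[0,0,0],1],[[1,0,90],[0,0,0],1],[[1,0,120],[0,0,0],1],[[1,0,120],[0,0,0],1]]}}

```text
clock: 8.72
eef_pos: [0.4939, 0.0766, 0.1686]
ee_rot: [-0.001, -0.694, 0.72, 0.0]
wrist_force: [0.2, -0.0, -0.1]
grip_width: 0.0238
gripper_force: 49.9
```

Call:
{"fn": "jog_arm", "kwargs": {"steps": [[[0,0,2],[0,0,0],1],[[0,0,4],[0,0,0],1],[[0,0,4],[0,0,0],1]]}}

```text
clock: 9.1
eef_pos: [0.4948, 0.0774, 0.166]
ee_rot: [0.001, -0.694, 0.72, -0.0]
wrist_force: [0.3, 0.1, -1.8]
grip_width: 0.0238
gripper_force: 49.9
```

```bash
python3 - <<'E'
from h import *
o=get_obs();print(o["clock"],o["eef_pos"],o["wrist_force"],o["moment"],o["joint_efforts"].round(1),w2c(o["eef_pos"]))
E
```

```text
9.1 [0.49482089 0.07741998 0.16601203] [ 0.34241437  0.10402796 -1.843467  ] [ 0.10913662 -0.02063164 -0.00483508] [ -0.  -35.7  27.6   6.7   0.    0. ] (np.float64(0.001046018780578717), np.float64(0.062100019964582816))
```

Call:
{"fn": "jog_arm", "kwargs": {"steps": [[[0,0,2],[0,0,0],1],[[0,0,4],[0,0,0],1],[[0,0,5],[0,0,0],1],[[0,0,5],[0,0,0],1]]}}

```text
clock: 9.6
eef_pos: [0.4944, 0.0772, 0.1601]
ee_rot: [-0.0, -0.694, 0.72, 0.0]
wrist_force: [0.5, 0.3, -1.4]
grip_width: 0.0231
gripper_force: 49.9
```

Call:
{"fn": "jog_arm", "kwargs": {"steps": [[[0,0,1],[0,0,0],1],[[0,0,1],[0,0,0],1]]}}

```text
clock: 9.85
eef_pos: [0.4944, 0.0773, 0.1592]
ee_rot: [-0.0, -0.694, 0.72, 0.0]
wrist_force: [0.6, 0.3, -0.6]
grip_width: 0.0233
gripper_force: 49.9
```

Call:
{"fn": "jog_arm", "kwargs": {"steps": [[[0,0,1],[0,0,0],1],[[0,0,1],[0,0,0],1]]}}

```text
clock: 10.1
eef_pos: [0.4943, 0.0772, 0.1582]
ee_rot: [-0.0, -0.694, 0.72, 0.0]
wrist_force: [0.9, 0.3, -0.7]
grip_width: 0.0242
gripper_force: 49.9
```

Call:
{"fn": "jog_arm", "kwargs": {"steps": [[[0,0,0.7],[0,0,0],1],[[0,0,0.7],[0,0,0],1]]}}

```text
clock: 10.35
eef_pos: [0.4944, 0.0772, 0.1575]
ee_rot: [-0.0, -0.694, 0.72, 0.0]
wrist_force: [0.0, -0.3, -1.3]
grip_width: 0.0236
gripper_force: 49.9
```

Call:
{"fn": "jog_arm", "kwargs": {"steps": [[[0,0,0.6],[0,0,0],1],[[0,0,0.6],[0,0,0],1]]}}

```text
clock: 10.6
eef_pos: [0.4945, 0.0773, 0.1569]
ee_rot: [0.0, -0.694, 0.72, -0.0]
wrist_force: [-0.1, -0.5, -1.2]
grip_width: 0.0237
gripper_force: 49.9
```

```bash
python3 - <<'E'
from h import *
o=get_obs();print(o["clock"],o["eef_pos"],o["wrist_force"],o["moment"],o["joint_efforts"].round(1))
E
```

```text
10.6 [0.49445528 0.07725413 0.15693882] [-0.10533174 -0.4813214  -1.17133706] [ 0.04442113 -0.06735274  0.01936265] [  0.  -35.9  27.1   6.5  -0.    0. ]
```

Call:
{"fn": "jog_arm", "kwargs": {"steps": [[[0,0,0.6],[0,0,0],1],[[0,0,0.6],[0,0,0],1]]}}

```text
clock: 10.85
eef_pos: [0.4946, 0.0772, 0.1567]
ee_rot: [0.0, -0.694, 0.72, -0.0]
wrist_force: [-0.3, -0.6, 1.6]
grip_width: 0.0238
gripper_force: 50.0
```

Call:
{"fn": "jog_arm", "kwargs": {"steps": [[[0,0,0.6],[0,0,0],1],[[0,0,0.6],[0,0,0],1]]}}

```text
clock: 11.1
eef_pos: [0.4947, 0.077, 0.1564]
ee_rot: [0.0, -0.694, 0.72, -0.0]
wrist_force: [-1.3, -2.2, 5.8]
grip_width: 0.0233
gripper_force: 50.0
```

Call:
{"fn": "jog_arm", "kwargs": {"steps": [[[0,0,0.5],[0,0,0],1],[[0,0,0.5],[0,0,0],1]]}}

```text
clock: 11.35
eef_pos: [0.4949, 0.0769, 0.1562]
ee_rot: [0.0, -0.694, 0.719, -0.001]
wrist_force: [-2.2, -3.3, 8.9]
grip_width: 0.0236
gripper_force: 50.0
```

Call:
{"fn": "jog_arm", "kwargs": {"steps": [[[0,0,-0.7],[0,0,0],1],[[0,0,-0.7],[0,0,0],1]]}}

```text
clock: 11.6
eef_pos: [0.4947, 0.0771, 0.1564]
ee_rot: [0.0, -0.694, 0.72, -0.0]
wrist_force: [-1.3, -2.4, 5.8]
grip_width: 0.0236
gripper_force: 50.0
```

Call:
{"fn": "jog_arm", "kwargs": {"steps": [[[1,0,-0.2],[0,0,0],1],[[3,0,-0.2],[0,0,0],1],[[5,0,-0.2],[0,0,0],1],[[6,0,-0.2],[0,0,0],1]]}}

```text
clock: 12.1
eef_pos: [0.4944, 0.0714, 0.1561]
ee_rot: [0.0, -0.694, 0.72, 0.0]
wrist_force: [-0.0, 1.7, 2.0]
grip_width: 0.0238
gripper_force: 50.0
```

```bash
python3 - <<'E'
from h import *
o=get_obs();print(o["clock"],o["eef_pos"],w2c(o["eef_pos"]),o["wrist_force"],o["moment"])
print(shift([*c2w(.001,-.14),.155],YAW-180))
E
```

```text
12.1 [0.4943651  0.07143474 0.15609281] (np.float64(0.0008098574158739082), np.float64(0.05610209217356285)) [-0.03516106  1.66487573  1.97497654] [ 1.26493252 -0.12716    -0.00167369]
(array([196.1,  -0. ,   1. ]), array([-0.02,  0.03,  0.04]))
```

Call:
{"fn": "jog_arm", "kwargs": {"steps": [[[2,0,0.2],[0,0,0],1],[[4.5,0,0.3],[0,0,0],1],[[7,0,0.3],[0,0,0],1],[[9.5,0,0.3],[0,0,0],1],[[12,0,0.3],[0,0,0],1]]}}

```text
clock: 12.72
eef_pos: [0.4938, 0.0591, 0.1559]
ee_rot: [0.0, -0.694, 0.72, -0.0]
wrist_force: [-0.1, 3.0, 2.0]
grip_width: 0.0237
gripper_force: 50.0
```

Call:
{"fn": "jog_arm", "kwargs": {"steps": [[[2,0,0.3],[0,0,0],1],[[4.5,0,0.4],[0,0,0],1],[[7,0,0.4],[0,0,0],1],[[9.5,0,0.4],[0,0,0],1],[[12,0,0.4],[0,0,0],1]]}}

```text
clock: 13.35
eef_pos: [0.4934, 0.0471, 0.1555]
ee_rot: [0.0, -0.694, 0.72, 0.0]
wrist_force: [0.7, 2.3, 2.5]
grip_width: 0.0238
gripper_force: 50.0
```

Call:
{"fn": "jog_arm", "kwargs": {"steps": [[[2,0,0.2],[0,0,0],1],[[4.5,0,0.3],[0,0,0],1],[[7,0,0.3],[0,0,0],1],[[9.5,0,0.3],[0,0,0],1],[[12,0,0.3],[0,0,0],1]]}}

```text
clock: 13.98
eef_pos: [0.4926, 0.0349, 0.155]
ee_rot: [-0.0, -0.694, 0.72, 0.0]
wrist_force: [-0.1, 1.3, 1.0]
grip_width: 0.0237
gripper_force: 50.0
```

Call:
{"fn": "jog_arm", "kwargs": {"steps": [[[1,0,0.4],[0,0,0],1],[[3,0,0.6],[0,0,0],1],[[5,0,0.8],[0,0,0],1],[[7,0,1.0],[0,0,0],1],[[9,0,1.2],[0,0,0],1]]}}

```text
clock: 14.6
eef_pos: [0.4926, 0.0261, 0.1539]
ee_rot: [0.0, -0.694, 0.72, -0.0]
wrist_force: [-0.2, 1.1, 1.9]
grip_width: 0.0237
gripper_force: 50.0
```

Call:
{"fn": "jog_arm", "kwargs": {"steps": [[[1,0,0.4],[0,0,0],1],[[3,0,0.7],[0,0,0],1],[[5,0,0.9],[0,0,0],1],[[7,0,1.1],[0,0,0],1],[[9,0,1.3],[0,0,0],1]]}}

```text
clock: 15.22
eef_pos: [0.4923, 0.0171, 0.1527]
ee_rot: [0.0, -0.694, 0.72, -0.0]
wrist_force: [-0.2, 2.8, 2.7]
grip_width: 0.0238
gripper_force: 50.0
```

Force is about 4 N. Continuing down the ramp.

Call:
{"fn": "jog_arm", "kwargs": {"steps": [[[2,0,0.3],[0,0,0],1],[[4,0,0.5],[0,0,0],1],[[6,0,0.7],[0,0,0],1],[[8,0,0.9],[0,0,0],1],[[10,0,1.1],[0,0,0],1]]}}

```text
clock: 15.85
eef_pos: [0.4919, 0.0071, 0.1515]
ee_rot: [-0.0, -0.694, 0.72, 0.0]
wrist_force: [0.7, 2.2, 3.3]
grip_width: 0.0238
gripper_force: 50.0
```

Call:
{"fn": "jog_arm", "kwargs": {"steps": [[[2,0,0.2],[0,0,0],1],[[4,0,0.4],[0,0,0],1],[[6,0,0.6],[0,0,0],1],[[8,0,0.8],[0,0,0],1],[[10,0,1.0],[0,0,0],1]]}}

```text
clock: 16.48
eef_pos: [0.4915, -0.0029, 0.1505]
ee_rot: [-0.0, -0.694, 0.72, 0.0]
wrist_force: [-0.6, 3.1, 3.8]
grip_width: 0.0238
gripper_force: 50.0
```

```bash
python3 - <<'E'
from h import *
o=get_obs();print(o["eef_pos"],w2c(o["eef_pos"]),o["wrist_force"],o["moment"])
print(shift([*c2w(.001,-.14),.15],YAW-180))
E
```

```text
[ 0.49153786 -0.00285652  0.15050909] (np.float64(0.0007068248335773228), np.float64(-0.01824287094177817)) [-0.64939852  3.13934833  3.77545862] [ 1.77551914 -0.15868454  0.03518078]
(array([121.8,  -0.2,   0.5]), array([ 0.  , -0.  ,  0.05]))
```

Call:
{"fn": "jog_arm", "kwargs": {"steps": [[[2,0,0.1],[0,0,0],1],[[4,0,0.2],[0,0,0],1],[[6,0,0.4],[0,0,0],1],[[8,0,0.5],[0,0,0],1],[[10,0,0.7],[0,0,0],1]]}}

```text
clock: 17.1
eef_pos: [0.4911, -0.0129, 0.1497]
ee_rot: [-0.0, -0.694, 0.72, 0.0]
wrist_force: [-0.2, 1.9, 1.6]
grip_width: 0.0235
gripper_force: 50.0
```

Call:
{"fn": "jog_arm", "kwargs": {"steps": [[[2,0,0.4],[0,0,0],1],[[4,0,0.6],[0,0,0],1],[[6,0,0.8],[0,0,0],1],[[8,0,1.0],[0,0,0],1],[[10,0,1.2],[0,0,0],1]]}}

```text
clock: 17.73
eef_pos: [0.4909, -0.0228, 0.1487]
ee_rot: [0.0, -0.694, 0.72, -0.0]
wrist_force: [-0.1, 2.4, 1.9]
grip_width: 0.0235
gripper_force: 50.0
```

Call:
{"fn": "jog_arm", "kwargs": {"steps": [[[2,0,0.3],[0,0,0],1],[[4,0,0.5],[0,0,0],1],[[6,0,0.7],[0,0,0],1],[[8,0,0.8],[0,0,0],1],[[10,0,0.9],[0,0,0],1]]}}

```text
clock: 18.35
eef_pos: [0.4905, -0.0328, 0.1477]
ee_rot: [-0.0, -0.694, 0.72, 0.0]
wrist_force: [1.2, 2.4, 0.9]
grip_width: 0.0237
gripper_force: 50.0
```

```bash
python3 - <<'E'
from h import *
o=get_obs();print(w2c(o["eef_pos"]),o["wrist_force"],o["moment"])
for n in("top","side"):
    c=camera(n)
    cv2.imwrite(f"pics/d_{n}.png",cv2.resize(c["pixels"][80:280,90:290],(600,600),interpolation=cv2.INTER_CUBIC))
    print(n,[(m["at"],round(m["score"],2),int(m["pixels"].sum()),w2c(ray(c,m["at"],.008))) for m in masks_of("filter",c)][:3])
E
```

```text
(np.float64(0.0007188337422464021), np.float64(-0.0482298511704185)) [1.16108583 2.39833308 0.9308595 ] [ 1.75177748 -0.12625782 -0.00490904]
top []
side [([296.1, 189.5], 0.45, 561, (np.float64(0.20421432894552186), np.float64(-0.1345547621172928)))]
```

View pics/d_side.png

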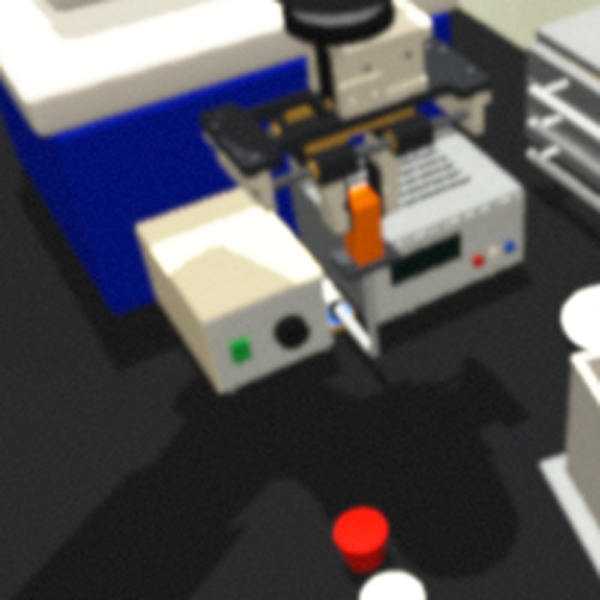

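The side crop shows the blue filter under the toe's end at crop (335,315), near the mouth, so the drag is working.

Call:
{"fn": "jog_arm", "kwargs": {"steps": [[[2,0,0.4],[0,0,0],1],[[4,0,0.6],[0,0,0],1],[[6,0,0.7],[0,0,0],1],[[8,0,0.8],[0,0,0],1],[[10,0,0.9],[0,0,0],1]]}}

```text
clock: 19.18
eef_pos: [0.4901, -0.0428, 0.1469]
ee_rot: [0.0, -0.694, 0.72, 0.0]
wrist_force: [0.1, 2.2, 2.1]
grip_width: 0.0239
gripper_force: 50.0
```

Call:
{"fn": "jog_arm", "kwargs": {"steps": [[[2.5,0,0.2],[0,0,0],1],[[5,0,0.3],[0,0,0],1],[[7.5,0,0.4],[0,0,0],1],[[10,0,0.5],[0,0,0],1],[[12.5,0,0.5],[0,0,0],1]]}}

```text
clock: 19.8
eef_pos: [0.4896, -0.0553, 0.1463]
ee_rot: [-0.0, -0.694, 0.72, 0.0]
wrist_force: [-0.6, 3.2, 2.3]
grip_width: 0.0239
gripper_force: 50.0
```

Call:
{"fn": "jog_arm", "kwargs": {"steps": [[[3,0,0.1],[0,0,0],1],[[6,0,0.2],[0,0,0],1],[[9,0,0.2],[0,0,0],1],[[12,0,0.3],[0,0,0],1],[[15,0,0.3],[0,0,0],1]]}}

```text
clock: 20.42
eef_pos: [0.4891, -0.0703, 0.146]
ee_rot: [0.0, -0.694, 0.72, 0.0]
wrist_force: [-0.3, 3.1, 2.2]
grip_width: 0.0239
gripper_force: 50.0
```

Call:
{"fn": "jog_arm", "kwargs": {"steps": [[[3,0,0.1],[0,0,0],1],[[6,0,0.1],[0,0,0],1],[[9,0,0.1],[0,0,0],1],[[12,0,0.2],[0,0,0],1],[[15,0,0.2],[0,0,0],1]]}}

```text
clock: 21.05
eef_pos: [0.4885, -0.0854, 0.1458]
ee_rot: [-0.0, -0.694, 0.72, 0.0]
wrist_force: [-0.3, 2.4, 1.0]
grip_width: 0.0234
gripper_force: 50.0
```

Call:
{"fn": "jog_arm", "kwargs": {"steps": [[[3,0,0.1],[0,0,0],1],[[6,0,0.1],[0,0,0],1],[[9,0,0.1],[0,0,0],1],[[12,0,0.2],[0,0,0],1],[[15,0,0.2],[0,0,0],1]]}}

```text
clock: 21.68
eef_pos: [0.488, -0.1003, 0.1456]
ee_rot: [-0.0, -0.694, 0.72, 0.0]
wrist_force: [-0.1, 2.5, 2.4]
grip_width: 0.0236
gripper_force: 50.0
```

Call:
{"fn": "jog_arm", "kwargs": {"steps": [[[4,0,0.1],[0,0,0],1],[[8,0,0.1],[0,0,0],1],[[12,0,0.2],[0,0,0],1],[[16,0,0.2],[0,0,0],1],[[20,0,0.2],[0,0,0],1]]}}

```text
clock: 22.3
eef_pos: [0.4873, -0.1204, 0.1454]
ee_rot: [-0.0, -0.694, 0.72, 0.0]
wrist_force: [-0.3, 2.9, 1.8]
grip_width: 0.0239
gripper_force: 50.0
```

Call:
{"fn": "jog_arm", "kwargs": {"steps": [[[0,0,-2],[0,0,0],1],[[0,0,-5],[0,0,0],1],[[0,0,-20],[0,0,0],1],[[0,0,-45],[0,0,0],1],[[0,0,-70],[0,0,0],1]]}}

```text
clock: 22.92
eef_pos: [0.4873, -0.1203, 0.2171]
ee_rot: [-0.0, -0.694, 0.72, -0.0]
wrist_force: [0.3, -1.2, -1.1]
grip_width: 0.0238
gripper_force: 50.0
```

Call:
{"fn": "jog_arm", "kwargs": {"steps": [[[0,0,-50],[0,0,0],1],[[0,0,-105],[0,0,0],1],[[0,0,-105],[0,0,0],1]]}}

```text
clock: 23.3
eef_pos: [0.4894, -0.1206, 0.3262]
ee_rot: [0.003, -0.694, 0.719, -0.003]
wrist_force: [0.5, -0.2, -2.0]
grip_width: 0.0239
gripper_force: 50.0
```

```bash
python3 - <<'E'
from h import *
o=get_obs();print(o["clock"],o["eef_pos"],w2c(o["eef_pos"]),o["wrist_force"])
c=camera("side");cv2.imwrite("pics/e_side.png",cv2.resize(c["pixels"][40:240,120:320],(600,600),interpolation=cv2.INTER_CUBIC))
for q in("filter","rod"):print(q,[(m["at"],round(m["score"],2),int(m["pixels"].sum()),w2c(ray(c,m["at"],.005))) for m in masks_of(q,c)][:3])
a=np.radians(YAW);u=np.array([np.cos(a),np.sin(a)]);p=o["eef_pos"];q=p[:2]+.07*u
f=lambda P:((proj(c,P)-[120,40])*3).round(0)
print("pred tip",f([*q,p[2]-.1443]),"corner",f([p[0],p[1],p[2]-.1443+.016]),"handle top",f([p[0],p[1],p[2]+.0488]),"plate",f([p[0],p[1],p[2]-.0163]))
E
```

```text
23.3 [ 0.48935765 -0.12057042  0.32618413] (np.float64(0.0028415514513053255), np.float64(-0.1359576048245892)) [ 0.50800466 -0.21163956 -2.00032912]
filter [([215.8, 204.4], 0.52, 112, (np.float64(-0.003071493101136407), np.float64(-0.05475833874800104)))]
rod [([349.3, 359.3], 0.94, 582, (np.float64(0.0006400169321204891), np.float64(-0.5315719558416832))), ([227.8, 116.3], 0.85, 961, (np.float64(0.24705425967721428), np.float64(0.29328905518122633))), ([222.4, 289.3], 0.19, 642, (np.float64(-0.11594149650525236), np.float64(-0.27755739183339084)))]
pred tip [[283. 338.]] corner [[331. 370.]] handle top [[315. 139.]] plate [[321. 233.]]
```

View pics/e_side.png

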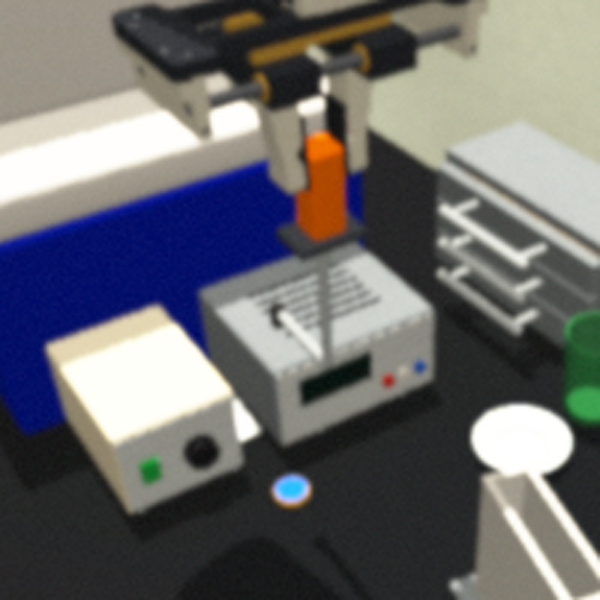

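The filter lies flat at crop (291,490), 55 mm outside the mouth. The rod has pitched toe-up in the fingers: the tip is at crop (277,316), against (283,338) predicted. I'll estimate the pitch next.

```bash
cat > t.py <<'E'
from h import *
from scipy.optimize import least_squares
o=get_obs();c=camera("side")
p=o["eef_pos"];R=Ro.from_quat(np.roll(o["ee_rot"],-1))
# tool frame: tool x = -rod x, tool z = -rod z, tool y=  rod y (right handed check)
def pts(th,dx,dz):
    P=np.array([[70,0,6],[0,0,16],[0,0,128]])/1000.-[0,0,.1631-.0188*0-.0]  # relative to grip (z=.1443+.0188)
    P=Ro.from_rotvec([0,-th,0]).apply(P)+[dx,0,dz]   # +th: toe up
    Q=np.stack([-P[:,0],P[:,1],-P[:,2]-.0188],1)
    return R.apply(Q)+p
m=np.array([[277,316],[326,357],[322,236]])/3.+[120,40]
f=lambda v:(proj(c,pts(*v))-m).ravel()
r=least_squares(f,[0,0,0]);print(np.degrees(r.x[0]),r.x[1:],f(r.x).round(1));print(f([0,0,0]).round(1))
for th in(2,4,6,8):print(th,f([np.radians(th),0,0]).round(1))
E
python3 t.py
```

```text
5.98900640055683 [-0.01256126  0.0115341 ] [-0.7 -0.2 -0.6  1.6  0.8 -1. ]
[ 0.8  7.5  0.4  6.8 -1.3  2.2]
2 [-0.5  5.4 -0.8  5.5 -1.7  1.9]
4 [-1.8  3.3 -2.1  4.1 -2.   1.6]
6 [-3.   1.1 -3.3  2.7 -2.3  1.2]
8 [-4.3 -1.1 -4.6  1.3 -2.7  0.9]
```

```bash
python3 - <<'E'
from h import *
o=get_obs();print(o["clock"],o["eef_pos"]);print(shift([.541,-.3207,.32],-104.4))
E
```

```text
23.5 [ 0.48657402 -0.12005716  0.31955082]
(array([198.6, -61.6,  -0.6]), array([ 1.000e-01, -1.000e-02,  1.235e+01]))
```

Call:
{"fn": "jog_arm", "kwargs": {"steps": [[[45,-14,0],[0,0,3],1],[[90,-28,0],[0,0,6],1],[[140,-43,0],[0,0,9],1],[[185,-57,0],[0,0,12.3],1],[[199,-61.5,0],[0,0,12.3],1]]}}

```text
clock: 24.12
eef_pos: [0.5412, -0.3233, 0.3178]
ee_rot: [-0.001, -0.612, 0.791, 0.002]
wrist_force: [-0.7, -0.2, -1.0]
grip_width: 0.0237
gripper_force: 50.0
```

Call:
{"fn": "jog_arm", "kwargs": {"steps": [[[0,0,0],[0,4,0],1],[[0,0,0],[0,4,0],1],[[0,0,0],[0,4,0],1],[[0,0,0],[0,4,0],1]]}}

```text
clock: 24.62
eef_pos: [0.5417, -0.3209, 0.3206]
ee_rot: [-0.027, -0.613, 0.789, -0.021]
wrist_force: [0.6, 0.8, -0.8]
grip_width: 0.0238
gripper_force: 50.0
```

```bash
python3 - <<'E'
from h import *
o=get_obs();print(o["clock"],o["eef_pos"],o["ee_rot"].round(4))
c=camera("side");p=o["eef_pos"];x0,y0,s=220,100,8
R=Ro.from_quat(np.roll(o["ee_rot"],-1));a=np.radians(75.6);X=np.array([np.cos(a),np.sin(a),0]);g=p+R.apply([0,0,-.0188]);b=g-[0,0,.1631]
im=cv2.resize(c["pixels"][y0:y0+75,x0:x0+100],(800,600),interpolation=cv2.INTER_CUBIC)
cv2.imwrite("pics/f_raw.png",im)
P=[b+.07*X+[0,0,.006],b+[0,0,.016],b+[0,0,.120],b+[0,0,.19]]
for q in ((proj(c,P)+.5-[x0,y0])*s).astype(int):cv2.drawMarker(im,tuple(map(int,q)),(0,0,255),0,14,1)
S=np.array([.5403,-.3195,0]);Y=np.array([-X[1],X[0],0])
for q in ((proj(c,[S+X*i+Y*j+[0,0,.135] for i in(-.03,.1) for j in(-.019,.019)])+.5-[x0,y0])*s).astype(int):cv2.drawMarker(im,tuple(map(int,q)),(0,255,0),1,14,1)
cv2.imwrite("pics/f.png",im)
E
```

```text
24.625 [ 0.54167155 -0.32094954  0.32058549] [-0.0272 -0.613   0.7893 -0.0213]
```

View pics/f.png

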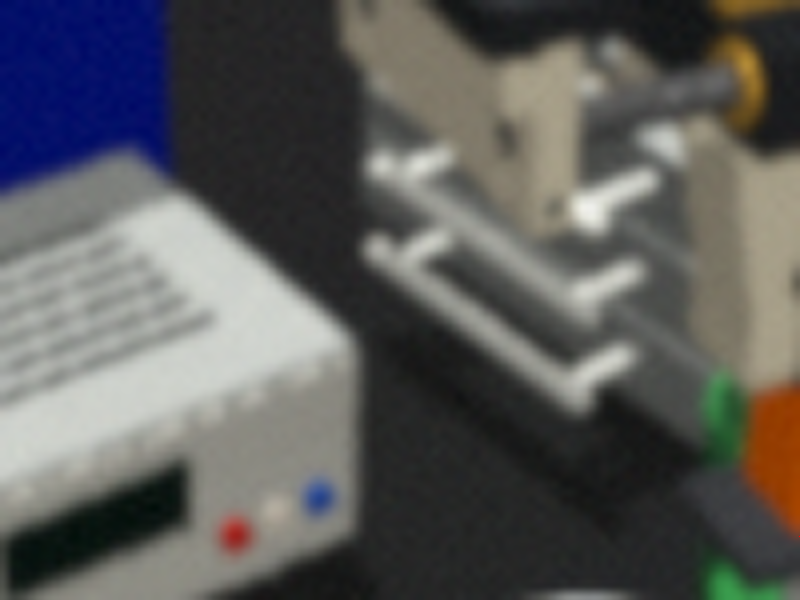

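That crop missed the rod's foot. It's my tenth picture, so I'll check the rod numerically from the network's mask.

```bash
python3 - <<'E'
from h import *
o=get_obs();c=camera("side");p=o["eef_pos"]
R=Ro.from_quat(np.roll(o["ee_rot"],-1));a=np.radians(75.6);X=np.array([np.cos(a),np.sin(a),0]);g=p+R.apply([0,0,-.0188])
d=Ro.from_rotvec
Yv=np.array([-X[1],X[0],0])
for th in(-3,0,3):
    T=Ro.from_rotvec(-Yv*np.radians(th))
    print(th,proj(c,[g+T.apply(v) for v in(.07*X-[0,0,.157],-np.array([0,0,.147]),-np.array([0,0,.043]),np.array([0,0,.03]))]).round(1).tolist())
m=[m for m in masks_of("rod",c) if m["at"][1]<300][0];k=m["pixels"];ys,xs=np.nonzero(k);print(m["score"],xs.min(),xs.max(),ys.min(),ys.max())
g8=cv2.cvtColor(c["pixels"],cv2.COLOR_BGR2GRAY)
y0=max(ys.min(),168);
for y in range(y0,min(ys.max()+3,y0+60)):print(y,"".join("#" if k[y,x] else "." for x in range(xs.min()-1,xs.max()+2)))
E
```

```text
-3 [[297.5, 192.9], [315.4, 211.8], [321.0, 167.3], [325.8, 129.3]]
0 [[295.7, 189.0], [313.4, 209.1], [320.3, 166.5], [326.3, 129.8]]
3 [[294.0, 185.0], [311.4, 206.3], [319.6, 165.7], [326.9, 130.3]]
0.78 295 338 127 211
168 ...............##########################.....
169 ................######################........
170 .................#################............
171 ..................#############...............
172 ...................##########.................
173 .....................########.................
174 .......................######.................
175 ........................####..................
176 ........................####..................
177 ........................####..................
178 .......................#####..................
179 .......................#####..................
180 .......................#####..................
181 .......................####...................
182 .......................####...................
183 .......................####...................
184 ......................#####...................
185 ......
[... 768 characters left out ...]
.#######..#####......................
201 ...........#######.#####......................
202 ...........#############......................
203 ............############......................
204 .............###########......................
205 ..............##########......................
206 ...............########.......................
207 ................#######.......................
208 .................######.......................
209 .................######.......................
210 ..................####........................
211 ....................#.........................
212 ..............................................
213 ..............................................
```

Call:
{"fn": "jog_arm", "kwargs": {"steps": [[[-1.4,0,20],[0,0,0],1],[[-2.8,0,40],[0,0,0],1],[[-4.2,0,60],[0,0,0],1],[[-4.9,0,70],[0,0,0],1],[[-4.9,0,70],[0,0,0],1]]}}

```text
clock: 25.4
eef_pos: [0.5414, -0.3212, 0.2499]
ee_rot: [-0.028, -0.613, 0.789, -0.021]
wrist_force: [-0.8, 0.4, -0.6]
grip_width: 0.0238
gripper_force: 50.0
```

```bash
python3 - <<'E'
from h import *
o=get_obs();R=Ro.from_quat(np.roll(o["ee_rot"],-1));print(o["eef_pos"],o["wrist_force"],o["moment"],"grip",o["eef_pos"]+R.apply([0,0,-.0188]))
E
```

```text
[ 0.54140118 -0.32122726  0.24988112] [-0.829868    0.42651967 -0.6184419 ] [ 3.15526221e-01 -1.46041107e-01 -2.30315785e-04] grip [ 0.5417468  -0.31996106  0.26863525]
```

Inside the pocket with no contact. Lowering on, 90 mm, to about 5 mm above the rims.

Call:
{"fn": "jog_arm", "kwargs": {"steps": [[[-1.5,0,25],[0,0,0],1],[[-3.2,0,50],[0,0,0],1],[[-4.9,0,75],[0,0,0],1],[[-6.1,0,90],[0,0,0],1],[[-6.1,0,90],[0,0,0],1]]}}

```text
clock: 26.02
eef_pos: [0.5414, -0.3214, 0.1597]
ee_rot: [-0.028, -0.613, 0.789, -0.021]
wrist_force: [0.6, 0.3, -0.8]
grip_width: 0.0232
gripper_force: 50.0
```

Call:
{"fn": "jog_arm", "kwargs": {"steps": [[[-0.1,0,2],[0,0,0],1],[[-0.2,0,3.5],[0,0,0],1],[[-0.2,0,3.5],[0,0,0],1]]}}

```text
clock: 26.4
eef_pos: [0.5418, -0.3215, 0.157]
ee_rot: [-0.027, -0.613, 0.789, -0.022]
wrist_force: [0.2, -0.4, 0.1]
grip_width: 0.0238
gripper_force: 50.0
```

Call:
{"fn": "jog_arm", "kwargs": {"steps": [[[0,0,1],[0,0,0],1],[[0,0,1],[0,0,0],1]]}}

```text
clock: 26.65
eef_pos: [0.5416, -0.3215, 0.1556]
ee_rot: [-0.028, -0.613, 0.789, -0.021]
wrist_force: [-0.5, -1.1, -1.7]
grip_width: 0.0237
gripper_force: 50.0
```

Call:
{"fn": "jog_arm", "kwargs": {"steps": [[[0,0,1],[0,0,0],1],[[0,0,1],[0,0,0],1]]}}

```text
clock: 26.9
eef_pos: [0.5415, -0.3215, 0.1544]
ee_rot: [-0.028, -0.613, 0.789, -0.021]
wrist_force: [-0.5, -0.5, -1.1]
grip_width: 0.0234
gripper_force: 50.0
```

Call:
{"fn": "jog_arm", "kwargs": {"steps": [[[0,0,0.7],[0,0,0],1],[[0,0,0.7],[0,0,0],1]]}}

```text
clock: 27.15
eef_pos: [0.5417, -0.3217, 0.1543]
ee_rot: [-0.028, -0.613, 0.789, -0.022]
wrist_force: [-0.3, 1.0, 1.2]
grip_width: 0.0235
gripper_force: 50.0
```

Call:
{"fn": "jog_arm", "kwargs": {"steps": [[[0,0,0],[0,0,0],-1],[[0,0,0],[0,0,0],-1],[[0,0,0],[0,0,0],-1],[[0,0,0],[0,0,0],-1],[[0,0,0],[0,0,0],-1]]}}

```text
clock: 27.78
eef_pos: [0.5416, -0.3216, 0.1538]
ee_rot: [-0.028, -0.613, 0.789, -0.021]
wrist_force: [0.0, -0.2, 0.4]
grip_width: 0.0682
gripper_force: 0.0
```

Call:
{"fn": "jog_arm", "kwargs": {"steps": [[[0,0,0],[0,0,0],-1],[[0,0,0],[0,0,0],-1],[[0,0,-30],[0,0,0],-1],[[0,0,-70],[0,0,0],-1],[[0,0,-120],[0,0,0],-1]]}}

```text
clock: 28.4
eef_pos: [0.5431, -0.3132, 0.274]
ee_rot: [-0.028, -0.613, 0.789, -0.021]
wrist_force: [1.2, -0.1, -1.0]
grip_width: 0.0876
gripper_force: 0.0
```

Call:
{"fn": "jog_arm", "kwargs": {"steps": [[[55,0,-30],[0,0,0],-1],[[110,0,-30],[0,0,0],-1],[[165,0,-30],[0,0,0],-1],[[165,0,-30],[0,0,0],-1],[[165,0,-30],[0,0,0],-1]]}}

```text
clock: 29.02
eef_pos: [0.5031, -0.471, 0.3146]
ee_rot: [-0.028, -0.613, 0.79, -0.021]
wrist_force: [0.1, 0.2, 0.3]
grip_width: 0.0878
gripper_force: 0.0
```

```bash
python3 - <<'E'
from h import *
o=get_obs();print(o["clock"],o["eef_pos"],o["wrist_force"],o["grip_width"])
c=camera("side");Y=75.3;a=np.radians(Y);X=np.array([np.cos(a),np.sin(a),0])
S=np.array([.5403,-.3195,.010])
print("pred handle mid",proj(c,S+[0,0,.161]),"top",proj(c,S+[0,0,.191]),"plate",proj(c,S+[0,0,.128]))
print("t0 handle was (314,222), rod (311,222)")
for q in("rod_handle","rod","filter"):print(q,[(np.round(m["at"],1).tolist(),round(m["score"],2),int(m["pixels"].sum()),np.round(w2c(ray(c,m["at"],.005)),3)) for m in masks_of(q,c)][:3])
p=c["pixels"];h=cv2.cvtColor(p,cv2.COLOR_BGR2HSV);m=cv2.inRange(h,(3,180,90),(20,255,255))>0;m[:195]=0;m[240:]=0;m[:,295:335]&=True;m[:,:295]=0;m[:,328:]=0
i0=cv2.imread("pics/side0.png");i0=cv2.resize(i0,(512,384),interpolation=cv2.INTER_AREA);h0=cv2.cvtColor(i0,cv2.COLOR_BGR2HSV);m0=cv2.inRange(h0,(3,180,90),(20,255,255))>0;m0[:195]=0;m0[240:]=0;m0[:,:295]=0;m0[:,328:]=0
for k in(m0,m):
    ys,xs=np.nonzero(k);print(len(xs),xs.min(),xs.max(),ys.min(),ys.max(),xs.mean(),ys.mean(),[xs[ys==r].mean() for r in(206,215,224)])
E
```

```text
29.025 [ 0.50310628 -0.47101542  0.3145954 ] [0.11657821 0.18249037 0.34040402] 0.08784143050951454
pred handle mid [[311.35967015 217.04342297]] top [[313.10251402 206.24348408]] plate [[309.56273209 228.17856916]]
t0 handle was (314,222), rod (311,222)
rod_handle [([315.7, 222.2], 0.84, 676, array([ 0.171, -0.252])), ([346.1, 356.8], 0.84, 657, array([-0.001, -0.525]))]
rod [([314.5, 224.0], 0.93, 641, array([ 0.165, -0.254])), ([347.6, 355.4], 0.84, 626, array([ 0.003, -0.525]))]
filter [([218.2, 206.3], 0.52, 102, array([-0.001, -0.064]))]
385 305 323 201 232 313.1090909090909 216.9896103896104 [np.float64(315.0), np.float64(313.5), np.float64(312.0)]
378 305 322 201 232 313.14021164021165 217.16666666666666 [np.float64(315.0), np.float64(313.5), np.float64(312.0)]
```

The handle's pixels match the start picture, so the rod hangs as it did. The filter is 55–64 mm outside the mouth. Handing in.

```bash
python3 -c "
from plant import *
print(finish_job())"
```

```text
the job is handed in; nothing more can be done
None
```

The job is handed in, with no verdict returned: the filter lies on the bench about 55–64 mm outside the gap's mouth, the rod hangs in its rest as at the start, and the arm is clear at 29 s of the 70 s allowed.

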